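Feel the springs of the flask stoppers and sort them

ROBOT

A 6-joint arm with a two-finger parallel gripper is mounted at the origin on a cart in front of the work surface, level with it; the furniture and walls round the work are solid. World frame = base frame: x ahead of the robot, y to its left, z up, the work surface at z = 0. Lengths are in mm, angles in degrees, forces in N, time in s.
With the tool pointing down it reaches from about 300 to 850 mm from the base axis. Payload 4.2 kg.
Tool frame: the origin (TCP) lies midway between the tips of the shut fingers; the grasp point (between the pads) lies 19 mm behind it; z points along the fingers, y is the line along which they close (so a half turn about z gives the same grasp; the last joint's range is limited). The gripper opens to 91 mm and grips with 3 to 60 N. Pads are 32 mm wide; open, the fingers measure 118 mm over their backs; the gripper's body (76 mm by 178 mm) begins 60 mm behind the grasp point.
Start: joints at [65.26, 18.312, 89.639, -0, 72.044, -1.146], TCP at [230.153, 526.947, 213.976] pointing down, gripper open.
Joint ranges: [-177.97, 177.97], [-48.28, 115.42], [12.27, 149.76], [-77.06, 257.06], [2.81, 150.46], [-146.56, 146.56]. Speed limits (degrees/s): [147.25, 147.25, 180, 180, 180, 180].

INTERFACE

Orientations are given as [roll, pitch, yaw] about the fixed x, y, z axes, in that order (R = Rz(yaw) Ry(pitch) Rx(roll)).
In Python, from workcell import env gives the robot as it stands.
- The arm moves only by the shell command python3 -m jog 'ROWS' [FORCE]. ROWS is a JSON object of lists of equal length, an entry for each row: "jaw": the finger opening in mm, from 0 to 91.2; "slide": the shift along the tool's x, y, z in units of 30 mm (1.0 is 30 mm), a list of three; "spin": the turn about the tool's z in units of 8 degrees (1.0 is 8 degrees). In form: {"jaw": [jaw, ...], "slide": [[dx, dy, dz], ...], "spin": [spin, ...]}. A call has 1 to 10 rows; each row shifts and turns the commanded pose from where the row before left it, along the tool's axes as they then stand; what a row does not reach is not made up. A row lasts 1/10 s, in which the tool goes at most 50 mm and 8.59 degrees, less where a joint would pass 70% of its speed; a pose out of reach is approached as far as the arm can. A call is refused whole if a number of a shift passes 1 or a number of a turn 1, either way. A call with a gripper value outside its range is refused whole. The fingers move at their own pace and stop on an object; FORCE is the grip in N (left out, the last holds). Time passes only in rows, so rows that do not move let the fingers close. It gives the time, the measured TCP pose, the force, the opening and the grip force at its end, in the units of the state.
- env.state(): the state, without advancing time (a new reading comes with each control period).
- env.grab_frame(name): name is "side" or "top"; returns the picture (480x640x3 uint8, red, green, blue); there is no depth.
- env.camera_model(name): a dict with "fx", "fy", "cx", "cy" (pixels), "D" ([k1, k2, p1, p2, k3] as OpenCV has them; the pictures are not rectified), "camera_from_world" (4x4, takes a point from world to camera coordinates). Camera axes: x right, y up, looking along -z (the intrinsics and any distortion apply to the point x, -y, -z); pixel columns grow to the right and rows downward; lengths in mm; the calibration is good to about 2 mm. A picture is of the moment at which its call begins. camera_model takes no time and is no camera call.
- env.job_done(): hands the job in; it is judged then, once.
The state is a dict: "time_s": time; "qpos": joint angles; "qvel": joint speeds; "effort": joint torques, N m; "ee_pos": TCP position; "ee_rot": TCP orientation; "force": force on the tool from outside, world axes, zero at the start; "torque": the same for the moment, N m; "gripper_width": finger opening in mm; "gripper_force": force on a finger pad.
Only numpy, scipy, OpenCV 4.12 (cv2) and the standard library are available. Lean on these libraries where they do the work, as an engineer would, in place of code of your own. Each camera call takes 0.05 s, during which the arm holds its last target. There are 200 camera calls.

TASK

Sort the three flask stoppers by the feel of their red push buttons, one at a time: with the fingertips press the button about half way in and hold it there a moment, never down to its stop, then set that stopper upright in the bamboo tray if its spring pushes back strongly or in the blue box if the spring is tired, before you go on to the next. Leave the mug, the pepper mill and the small bowl where they are.

Things in the scene. Friction and masses are not known exactly. Their poses are not given: they have to be found in the camera images.
- stopper_a: push-button stopper of a vacuum flask, loose, upright, about 0.1 kg, 52 mm high: grey ribbed collar 46 mm across from 16 to 38 mm above the origin, on a white threaded foot 36 mm across, red button on top. Origin: centre of the underside; z up along its axis. All three look alike; strong or tired spring can only be felt, and how many are tired is not known
- button_a_top (a point): centre of the top face of that stopper's red button (28 mm across, rigid, flat), 52 mm above the stopper's underside when out; it moves with the button
- button_a (a joint): depth to which that red button is pushed in: 0 = out, 0.006 m = half way, 0.012 m = at its stop. It springs back. Half way in, a strong spring pushes back with about 11 N (1.8 N a millimetre), a tired one with about 4 N (0.65 N a millimetre). At rest a tired one sags by under 0.1 mm, far too little to see or measure
- stopper_b: push-button stopper of a vacuum flask, loose, upright, about 0.1 kg, 52 mm high: grey ribbed collar 46 mm across from 16 to 38 mm above the origin, on a white threaded foot 36 mm across, red button on top. Origin: centre of the underside; z up along its axis. All three look alike; strong or tired spring can only be felt, and how many are tired is not known
- button_b_top (a point): centre of the top face of that stopper's red button (28 mm across, rigid, flat), 52 mm above the stopper's underside when out; it moves with the button
- button_b (a joint): depth to which that red button is pushed in: 0 = out, 0.006 m = half way, 0.012 m = at its stop. It springs back. Half way in, a strong spring pushes back with about 11 N (1.8 N a millimetre), a tired one with about 4 N (0.65 N a millimetre). At rest a tired one sags by under 0.1 mm, far too little to see or measure
- stopper_c: push-button stopper of a vacuum flask, loose, upright, about 0.1 kg, 52 mm high: grey ribbed collar 46 mm across from 16 to 38 mm above the origin, on a white threaded foot 36 mm across, red button on top. Origin: centre of the underside; z up along its axis. All three look alike; strong or tired spring can only be felt, and how many are tired is not known
- button_c_top (a point): centre of the top face of that stopper's red button (28 mm across, rigid, flat), 52 mm above the stopper's underside when out; it moves with the button
- button_c (a joint): depth to which that red button is pushed in: 0 = out, 0.006 m = half way, 0.012 m = at its stop. It springs back. Half way in, a strong spring pushes back with about 11 N (1.8 N a millimetre), a tired one with about 4 N (0.65 N a millimetre). At rest a tired one sags by under 0.1 mm, far too little to see or measure
- tray: rectangular bamboo tray with a low raised rim, 186 mm (its x) by 286 mm (its y), rim 22 mm high, fixed on the worktop; floor 7 mm thick. Origin: centre of the underside. Place for the stoppers with strong springs
- spares_box: open blue plastic box, 150 mm (its x) by 130 mm (its y), 30 mm high, walls 4 mm, floor 4 mm thick, fixed on the worktop. Origin: centre of the underside. Place for the stoppers with tired springs
- mug: bystander: dark and blue-grey mug, 94 mm high, loose; origin centre of the underside
- mill: bystander: turned wooden pepper mill, 58 mm across, 170 mm high, loose; origin centre of the underside
- bowl: bystander: small grey-blue speckled bowl, 65 mm across, 35 mm high, loose; origin centre of the underside
Not all that is in view belongs to the job. What is shaped like the stopper_c but purple is not meant. What is shaped like the stopper_a but brown is not meant.

How it is judged (in metres and radians):
On the way, in this order (a step that is already met when the one before it is completed fails the run):
1. the button of a first stopper is held pressed about half way with the fingertips (4 to 8.5 mm of its 12 mm) for 0.2 s, none being put away yet (((value of joint button_a between 0.004 and 0.0085 m and contact force between the fingers and stopper_a above 1 N) or (value of joint button_b between 0.004 and 0.0085 m and contact force between the fingers and stopper_b above 1 N) or (value of joint button_c between 0.004 and 0.0085 m and contact force between the fingers and stopper_c above 1 N))), for 0.2 s.
2. one stopper stands upright in its right place (strong spring: tray; tired spring, which sags over 0.05 mm at rest: blue box) and is released (((x of stopper_a in the frame of tray between -0.085 and 0.085 m and y of stopper_a in the frame of tray between -0.135 and 0.135 m and z of stopper_a in the frame of tray below 0.016 m and angle between stopper_a's own z axis and vertical below 0.15 rad and value of joint button_a below 5e-05 m and contact force between the fingers and stopper_a below 0.2 N and linear speed of stopper_a below 0.03 m/s) or (x of stopper_a in the frame of spares_box between -0.068 and 0.068 m and y of stopper_a in the frame of spares_box between -0.058 and 0.058 m and z of stopper_a in the frame of spares_box below 0.016 m and angle between stopper_a's own z axis and vertical below 0.15 rad and value of joint button_a between 5e-05 and 0.002 m and contact force between the fingers and stopper_a below 0.2 N and linear speed of stopper_a below 0.03 m/s) or (x of stopper_b in the frame of tray between -0.085 and 0.085 m and y of stopper_b in the frame of tray between -0.135 and 0.135 m and z of stopper_b in the frame of tray below 0.016 m and angle between stopper_b's own z axis and vertical below 0.15 rad and value of joint button_b below 5e-05 m and contact force between the fingers and stopper_b below 0.2 N and linear speed of stopper_b below 0.03 m/s) or (x of stopper_b in the frame of spares_box between -0.068 and 0.068 m and y of stopper_b in the frame of spares_box between -0.058 and 0.058 m and z of stopper_b in the frame of spares_box below 0.016 m and angle between stopper_b's own z axis and vertical below 0.15 rad and value of joint button_b between 5e-05 and 0.002 m and contact force between the fingers and stopper_b below 0.2 N and linear speed of stopper_b below 0.03 m/s) or (x of stopper_c in the frame of tray between -0.085 and 0.085 m and y of stopper_c in the frame of tray between -0.135 and 0.135 m and z of stopper_c in the frame of tray below 0.016 m and angle between stopper_c's own z axis and vertical below 0.15 rad and value of joint button_c below 5e-05 m and contact force between the fingers and stopper_c below 0.2 N and linear speed of stopper_c below 0.03 m/s) or (x of stopper_c in the frame of spares_box between -0.068 and 0.068 m and y of stopper_c in the frame of spares_box between -0.058 and 0.058 m and z of stopper_c in the frame of spares_box below 0.016 m and angle between stopper_c's own z axis and vertical below 0.15 rad and value of joint button_c between 5e-05 and 0.002 m and contact force between the fingers and stopper_c below 0.2 N and linear speed of stopper_c below 0.03 m/s))), for 0.2 s.
3. the button of a second stopper is held pressed about half way for 0.2 s, the first being put away (((value of joint button_a between 0.004 and 0.0085 m and contact force between the fingers and stopper_a above 1 N and ((x of stopper_b in the frame of tray between -0.085 and 0.085 m and y of stopper_b in the frame of tray between -0.135 and 0.135 m and z of stopper_b in the frame of tray below 0.016 m and angle between stopper_b's own z axis and vertical below 0.15 rad and value of joint button_b below 5e-05 m and contact force between the fingers and stopper_b below 0.2 N and linear speed of stopper_b below 0.03 m/s) or (x of stopper_b in the frame of spares_box between -0.068 and 0.068 m and y of stopper_b in the frame of spares_box between -0.058 and 0.058 m and z of stopper_b in the frame of spares_box below 0.016 m and angle between stopper_b's own z axis and vertical below 0.15 rad and value of joint button_b between 5e-05 and 0.002 m and contact force between the fingers and stopper_b below 0.2 N and linear speed of stopper_b below 0.03 m/s) or (x of stopper_c in the frame of tray between -0.085 and 0.085 m and y of stopper_c in the frame of tray between -0.135 and 0.135 m and z of stopper_c in the frame of tray below 0.016 m and angle between stopper_c's own z axis and vertical below 0.15 rad and value of joint button_c below 5e-05 m and contact force between the fingers and stopper_c below 0.2 N and linear speed of stopper_c below 0.03 m/s) or (x of stopper_c in the frame of spares_box between -0.068 and 0.068 m and y of stopper_c in the frame of spares_box between -0.058 and 0.058 m and z of stopper_c in the frame of spares_box below 0.016 m and angle between stopper_c's own z axis and vertical below 0.15 rad and value of joint button_c between 5e-05 and 0.002 m and contact force between the fingers and stopper_c below 0.2 N and linear speed of stopper_c below 0.03 m/s))) or (value of joint button_b between 0.004 and 0.0085 m and contact force between the fingers and stopper_b above 1 N and ((x of stopper_a in the frame of tray between -0.085 and 0.085 m and y of stopper_a in the frame of tray between -0.135 and 0.135 m and z of stopper_a in the frame of tray below 0.016 m and angle between stopper_a's own z axis and vertical below 0.15 rad and value of joint button_a below 5e-05 m and contact force between the fingers and stopper_a below 0.2 N and linear speed of stopper_a below 0.03 m/s) or (x of stopper_a in the frame of spares_box between -0.068 and 0.068 m and y of stopper_a in the frame of spares_box between -0.058 and 0.058 m and z of stopper_a in the frame of spares_box below 0.016 m and angle between stopper_a's own z axis and vertical below 0.15 rad and value of joint button_a between 5e-05 and 0.002 m and contact force between the fingers and stopper_a below 0.2 N and linear speed of stopper_a below 0.03 m/s) or (x of stopper_c in the frame of tray between -0.085 and 0.085 m and y of stopper_c in the frame of tray between -0.135 and 0.135 m and z of stopper_c in the frame of tray below 0.016 m and angle between stopper_c's own z axis and vertical below 0.15 rad and value of joint button_c below 5e-05 m and contact force between the fingers and stopper_c below 0.2 N and linear speed of stopper_c below 0.03 m/s) or (x of stopper_c in the frame of spares_box between -0.068 and 0.068 m and y of stopper_c in the frame of spares_box between -0.058 and 0.058 m and z of stopper_c in the frame of spares_box below 0.016 m and angle between stopper_c's own z axis and vertical below 0.15 rad and value of joint button_c between 5e-05 and 0.002 m and contact force between the fingers and stopper_c below 0.2 N and linear speed of stopper_c below 0.03 m/s))) or (value of joint button_c between 0.004 and 0.0085 m and contact force between the fingers and stopper_c above 1 N and ((x of stopper_a in the frame of tray between -0.085 and 0.085 m and y of stopper_a in the frame of tray between -0.135 and 0.135 m and z of stopper_a in the frame of tray below 0.016 m and angle between stopper_a's own z axis and vertical below 0.15 rad and value of joint button_a below 5e-05 m and contact force between the fingers and stopper_a below 0.2 N and linear speed of stopper_a below 0.03 m/s) or (x of stopper_a in the frame of spares_box between -0.068 and 0.068 m and y of stopper_a in the frame of spares_box between -0.058 and 0.058 m and z of stopper_a in the frame of spares_box below 0.016 m and angle between stopper_a's own z axis and vertical below 0.15 rad and value of joint button_a between 5e-05 and 0.002 m and contact force between the fingers and stopper_a below 0.2 N and linear speed of stopper_a below 0.03 m/s) or (x of stopper_b in the frame of tray between -0.085 and 0.085 m and y of stopper_b in the frame of tray between -0.135 and 0.135 m and z of stopper_b in the frame of tray below 0.016 m and angle between stopper_b's own z axis and vertical below 0.15 rad and value of joint button_b below 5e-05 m and contact force between the fingers and stopper_b below 0.2 N and linear speed of stopper_b below 0.03 m/s) or (x of stopper_b in the frame of spares_box between -0.068 and 0.068 m and y of stopper_b in the frame of spares_box between -0.058 and 0.058 m and z of stopper_b in the frame of spares_box below 0.016 m and angle between stopper_b's own z axis and vertical below 0.15 rad and value of joint button_b between 5e-05 and 0.002 m and contact force between the fingers and stopper_b below 0.2 N and linear speed of stopper_b below 0.03 m/s))))), for 0.2 s.
4. two stoppers stand in their right places, released (((((x of stopper_b in the frame of tray between -0.085 and 0.085 m and y of stopper_b in the frame of tray between -0.135 and 0.135 m and z of stopper_b in the frame of tray below 0.016 m and angle between stopper_b's own z axis and vertical below 0.15 rad and value of joint button_b below 5e-05 m and contact force between the fingers and stopper_b below 0.2 N and linear speed of stopper_b below 0.03 m/s) or (x of stopper_b in the frame of spares_box between -0.068 and 0.068 m and y of stopper_b in the frame of spares_box between -0.058 and 0.058 m and z of stopper_b in the frame of spares_box below 0.016 m and angle between stopper_b's own z axis and vertical below 0.15 rad and value of joint button_b between 5e-05 and 0.002 m and contact force between the fingers and stopper_b below 0.2 N and linear speed of stopper_b below 0.03 m/s)) and ((x of stopper_c in the frame of tray between -0.085 and 0.085 m and y of stopper_c in the frame of tray between -0.135 and 0.135 m and z of stopper_c in the frame of tray below 0.016 m and angle between stopper_c's own z axis and vertical below 0.15 rad and value of joint button_c below 5e-05 m and contact force between the fingers and stopper_c below 0.2 N and linear speed of stopper_c below 0.03 m/s) or (x of stopper_c in the frame of spares_box between -0.068 and 0.068 m and y of stopper_c in the frame of spares_box between -0.058 and 0.058 m and z of stopper_c in the frame of spares_box below 0.016 m and angle between stopper_c's own z axis and vertical below 0.15 rad and value of joint button_c between 5e-05 and 0.002 m and contact force between the fingers and stopper_c below 0.2 N and linear speed of stopper_c below 0.03 m/s))) or (((x of stopper_a in the frame of tray between -0.085 and 0.085 m and y of stopper_a in the frame of tray between -0.135 and 0.135 m and z of stopper_a in the frame of tray below 0.016 m and angle between stopper_a's own z axis and vertical below 0.15 rad and value of joint button_a below 5e-05 m and contact force between the fingers and stopper_a below 0.2 N and linear speed of stopper_a below 0.03 m/s) or (x of stopper_a in the frame of spares_box between -0.068 and 0.068 m and y of stopper_a in the frame of spares_box between -0.058 and 0.058 m and z of stopper_a in the frame of spares_box below 0.016 m and angle between stopper_a's own z axis and vertical below 0.15 rad and value of joint button_a between 5e-05 and 0.002 m and contact force between the fingers and stopper_a below 0.2 N and linear speed of stopper_a below 0.03 m/s)) and ((x of stopper_c in the frame of tray between -0.085 and 0.085 m and y of stopper_c in the frame of tray between -0.135 and 0.135 m and z of stopper_c in the frame of tray below 0.016 m and angle between stopper_c's own z axis and vertical below 0.15 rad and value of joint button_c below 5e-05 m and contact force between the fingers and stopper_c below 0.2 N and linear speed of stopper_c below 0.03 m/s) or (x of stopper_c in the frame of spares_box between -0.068 and 0.068 m and y of stopper_c in the frame of spares_box between -0.058 and 0.058 m and z of stopper_c in the frame of spares_box below 0.016 m and angle between stopper_c's own z axis and vertical below 0.15 rad and value of joint button_c between 5e-05 and 0.002 m and contact force between the fingers and stopper_c below 0.2 N and linear speed of stopper_c below 0.03 m/s))) or (((x of stopper_a in the frame of tray between -0.085 and 0.085 m and y of stopper_a in the frame of tray between -0.135 and 0.135 m and z of stopper_a in the frame of tray below 0.016 m and angle between stopper_a's own z axis and vertical below 0.15 rad and value of joint button_a below 5e-05 m and contact force between the fingers and stopper_a below 0.2 N and linear speed of stopper_a below 0.03 m/s) or (x of stopper_a in the frame of spares_box between -0.068 and 0.068 m and y of stopper_a in the frame of spares_box between -0.058 and 0.058 m and z of stopper_a in the frame of spares_box below 0.016 m and angle between stopper_a's own z axis and vertical below 0.15 rad and value of joint button_a between 5e-05 and 0.002 m and contact force between the fingers and stopper_a below 0.2 N and linear speed of stopper_a below 0.03 m/s)) and ((x of stopper_b in the frame of tray between -0.085 and 0.085 m and y of stopper_b in the frame of tray between -0.135 and 0.135 m and z of stopper_b in the frame of tray below 0.016 m and angle between stopper_b's own z axis and vertical below 0.15 rad and value of joint button_b below 5e-05 m and contact force between the fingers and stopper_b below 0.2 N and linear speed of stopper_b below 0.03 m/s) or (x of stopper_b in the frame of spares_box between -0.068 and 0.068 m and y of stopper_b in the frame of spares_box between -0.058 and 0.058 m and z of stopper_b in the frame of spares_box below 0.016 m and angle between stopper_b's own z axis and vertical below 0.15 rad and value of joint button_b between 5e-05 and 0.002 m and contact force between the fingers and stopper_b below 0.2 N and linear speed of stopper_b below 0.03 m/s))))), for 0.2 s.
5. the button of the last stopper is held pressed about half way for 0.2 s, the other two being put away (((value of joint button_a between 0.004 and 0.0085 m and contact force between the fingers and stopper_a above 1 N and ((x of stopper_b in the frame of tray between -0.085 and 0.085 m and y of stopper_b in the frame of tray between -0.135 and 0.135 m and z of stopper_b in the frame of tray below 0.016 m and angle between stopper_b's own z axis and vertical below 0.15 rad and value of joint button_b below 5e-05 m and contact force between the fingers and stopper_b below 0.2 N and linear speed of stopper_b below 0.03 m/s) or (x of stopper_b in the frame of spares_box between -0.068 and 0.068 m and y of stopper_b in the frame of spares_box between -0.058 and 0.058 m and z of stopper_b in the frame of spares_box below 0.016 m and angle between stopper_b's own z axis and vertical below 0.15 rad and value of joint button_b between 5e-05 and 0.002 m and contact force between the fingers and stopper_b below 0.2 N and linear speed of stopper_b below 0.03 m/s)) and ((x of stopper_c in the frame of tray between -0.085 and 0.085 m and y of stopper_c in the frame of tray between -0.135 and 0.135 m and z of stopper_c in the frame of tray below 0.016 m and angle between stopper_c's own z axis and vertical below 0.15 rad and value of joint button_c below 5e-05 m and contact force between the fingers and stopper_c below 0.2 N and linear speed of stopper_c below 0.03 m/s) or (x of stopper_c in the frame of spares_box between -0.068 and 0.068 m and y of stopper_c in the frame of spares_box between -0.058 and 0.058 m and z of stopper_c in the frame of spares_box below 0.016 m and angle between stopper_c's own z axis and vertical below 0.15 rad and value of joint button_c between 5e-05 and 0.002 m and contact force between the fingers and stopper_c below 0.2 N and linear speed of stopper_c below 0.03 m/s))) or (value of joint button_b between 0.004 and 0.0085 m and contact force between the fingers and stopper_b above 1 N and ((x of stopper_a in the frame of tray between -0.085 and 0.085 m and y of stopper_a in the frame of tray between -0.135 and 0.135 m and z of stopper_a in the frame of tray below 0.016 m and angle between stopper_a's own z axis and vertical below 0.15 rad and value of joint button_a below 5e-05 m and contact force between the fingers and stopper_a below 0.2 N and linear speed of stopper_a below 0.03 m/s) or (x of stopper_a in the frame of spares_box between -0.068 and 0.068 m and y of stopper_a in the frame of spares_box between -0.058 and 0.058 m and z of stopper_a in the frame of spares_box below 0.016 m and angle between stopper_a's own z axis and vertical below 0.15 rad and value of joint button_a between 5e-05 and 0.002 m and contact force between the fingers and stopper_a below 0.2 N and linear speed of stopper_a below 0.03 m/s)) and ((x of stopper_c in the frame of tray between -0.085 and 0.085 m and y of stopper_c in the frame of tray between -0.135 and 0.135 m and z of stopper_c in the frame of tray below 0.016 m and angle between stopper_c's own z axis and vertical below 0.15 rad and value of joint button_c below 5e-05 m and contact force between the fingers and stopper_c below 0.2 N and linear speed of stopper_c below 0.03 m/s) or (x of stopper_c in the frame of spares_box between -0.068 and 0.068 m and y of stopper_c in the frame of spares_box between -0.058 and 0.058 m and z of stopper_c in the frame of spares_box below 0.016 m and angle between stopper_c's own z axis and vertical below 0.15 rad and value of joint button_c between 5e-05 and 0.002 m and contact force between the fingers and stopper_c below 0.2 N and linear speed of stopper_c below 0.03 m/s))) or (value of joint button_c between 0.004 and 0.0085 m and contact force between the fingers and stopper_c above 1 N and ((x of stopper_a in the frame of tray between -0.085 and 0.085 m and y of stopper_a in the frame of tray between -0.135 and 0.135 m and z of stopper_a in the frame of tray below 0.016 m and angle between stopper_a's own z axis and vertical below 0.15 rad and value of joint button_a below 5e-05 m and contact force between the fingers and stopper_a below 0.2 N and linear speed of stopper_a below 0.03 m/s) or (x of stopper_a in the frame of spares_box between -0.068 and 0.068 m and y of stopper_a in the frame of spares_box between -0.058 and 0.058 m and z of stopper_a in the frame of spares_box below 0.016 m and angle between stopper_a's own z axis and vertical below 0.15 rad and value of joint button_a between 5e-05 and 0.002 m and contact force between the fingers and stopper_a below 0.2 N and linear speed of stopper_a below 0.03 m/s)) and ((x of stopper_b in the frame of tray between -0.085 and 0.085 m and y of stopper_b in the frame of tray between -0.135 and 0.135 m and z of stopper_b in the frame of tray below 0.016 m and angle between stopper_b's own z axis and vertical below 0.15 rad and value of joint button_b below 5e-05 m and contact force between the fingers and stopper_b below 0.2 N and linear speed of stopper_b below 0.03 m/s) or (x of stopper_b in the frame of spares_box between -0.068 and 0.068 m and y of stopper_b in the frame of spares_box between -0.058 and 0.058 m and z of stopper_b in the frame of spares_box below 0.016 m and angle between stopper_b's own z axis and vertical below 0.15 rad and value of joint button_b between 5e-05 and 0.002 m and contact force between the fingers and stopper_b below 0.2 N and linear speed of stopper_b below 0.03 m/s))))), for 0.2 s.
At the end, for the whole second after the job is handed in: every stopper with a strong spring stands upright (within 0.15 rad) and at rest on the floor of the bamboo tray, every one with a tired spring so in the blue box, its axis inside the rim, its foot on the floor; all released, buttons out (((x of stopper_a in the frame of tray between -0.085 and 0.085 m and y of stopper_a in the frame of tray between -0.135 and 0.135 m and z of stopper_a in the frame of tray below 0.016 m and angle between stopper_a's own z axis and vertical below 0.15 rad and value of joint button_a below 5e-05 m and contact force between the fingers and stopper_a below 0.2 N and linear speed of stopper_a below 0.03 m/s) or (x of stopper_a in the frame of spares_box between -0.068 and 0.068 m and y of stopper_a in the frame of spares_box between -0.058 and 0.058 m and z of stopper_a in the frame of spares_box below 0.016 m and angle between stopper_a's own z axis and vertical below 0.15 rad and value of joint button_a between 5e-05 and 0.002 m and contact force between the fingers and stopper_a below 0.2 N and linear speed of stopper_a below 0.03 m/s)) and ((x of stopper_b in the frame of tray between -0.085 and 0.085 m and y of stopper_b in the frame of tray between -0.135 and 0.135 m and z of stopper_b in the frame of tray below 0.016 m and angle between stopper_b's own z axis and vertical below 0.15 rad and value of joint button_b below 5e-05 m and contact force between the fingers and stopper_b below 0.2 N and linear speed of stopper_b below 0.03 m/s) or (x of stopper_b in the frame of spares_box between -0.068 and 0.068 m and y of stopper_b in the frame of spares_box between -0.058 and 0.058 m and z of stopper_b in the frame of spares_box below 0.016 m and angle between stopper_b's own z axis and vertical below 0.15 rad and value of joint button_b between 5e-05 and 0.002 m and contact force between the fingers and stopper_b below 0.2 N and linear speed of stopper_b below 0.03 m/s)) and ((x of stopper_c in the frame of tray between -0.085 and 0.085 m and y of stopper_c in the frame of tray between -0.135 and 0.135 m and z of stopper_c in the frame of tray below 0.016 m and angle between stopper_c's own z axis and vertical below 0.15 rad and value of joint button_c below 5e-05 m and contact force between the fingers and stopper_c below 0.2 N and linear speed of stopper_c below 0.03 m/s) or (x of stopper_c in the frame of spares_box between -0.068 and 0.068 m and y of stopper_c in the frame of spares_box between -0.058 and 0.058 m and z of stopper_c in the frame of spares_box below 0.016 m and angle between stopper_c's own z axis and vertical below 0.15 rad and value of joint button_c between 5e-05 and 0.002 m and contact force between the fingers and stopper_c below 0.2 N and linear speed of stopper_c below 0.03 m/s))); the robot touches nothing.
It fails at once if a button is pushed down to its stop (more than 10.5 mm of its 12 mm) (value of joint any of button_a, button_b, button_c above 0.0105 m).
It fails at once if the mug, the pepper mill or the small bowl is moved by more than 20 mm (distance of any of mug, mill, bowl from where it was at the start of the episode above 0.02 m).
It also fails if it takes over 72 s, if anything falls off the work surface, if the arm or the gripper's body presses on something with over 40 N, if the wrist force passes 120 N, or if a joint passes its speed limit or range.

## Working session

There is one attempt and no reset: what is moved stays moved. The work goes in short steps, Python scripts to look and compute and a shell command to move; the robot and the scene stay as the last step left them, time stands still between calls to the robot, and variables do not carry over. Pictures are saved under pics/ and viewed, and the job is handed in when it is done.

```bash
mkdir -p pics; ls; python3 - <<'E'
from workcell import env
import cv2
for n in("top","side"):
    cv2.imwrite(f"pics/{n}0.png",env.grab_frame(n)[:,:,::-1])
    m=env.camera_model(n);print(n,m)
print(env.state())
E
```

```text
pics
top {'fx': 485.3975837149024, 'fy': 485.3975837149024, 'cx': 329.1399515197709, 'cy': 240.70183930858602, 'D': array([-0.10539432,  0.        ,  0.        ,  0.        ,  0.        ]), 'camera_from_world': array([[-1.11590787e-02, -9.99533857e-01,  2.84173084e-02,
         2.06985891e+01],
       [ 9.96817012e-01, -8.87625400e-03,  7.92278786e-02,
        -5.82746032e+02],
       [-7.89387078e-02,  2.92109666e-02,  9.96451404e-01,
        -1.08355031e+03],
       [ 0.00000000e+00,  0.00000000e+00,  0.00000000e+00,
         1.00000000e+00]])}
side {'fx': 453.8066783873689, 'fy': 453.8066783873689, 'cx': 314.93960176772083, 'cy': 242.46256076502442, 'D': array([0.00120605, 0.        , 0.        , 0.        , 0.        ]), 'camera_from_world': array([[-9.71839979e-01, -2.34806117e-01,  1.98278064e-02,
         5.79322923e+02],
       [ 1.49403854e-01, -5.48920867e-01,  8.22413746e-01,
        -1.18029293e+02],
       [-1.82223882e-01,  8.02216909e-01,  5.68544183e-01,
        -9.09655934e+02],
       [ 0.00000000e+00,  0.00000000e+00,  0.00000000e+00,
         1.00000000e+00]])}
{'time_s': 0.1, 'qpos': array([ 6.52604190e+01,  1.83466999e+01,  8.96993056e+01, -8.78632081e-04,
        7.20441979e+01, -1.14505720e+00]), 'qvel': array([-0.00385951, -0.04525393, -0.24374011,  0.00230262, -0.09500869,
       -0.08112045]), 'effort': array([ 6.89815188e-04, -4.13335776e+01, -2.32510042e+01,  7.30287773e-02,
        4.21080273e-02, -3.94175402e-05]), 'ee_pos': array([229.9560606 , 526.51967146, 213.21792015]), 'ee_rot': array([-1.79909798e+02, -9.67352768e-04,  1.56405747e+02]), 'force': array([ 0.6228888 ,  0.2218905 , -0.00936273]), 'torque': array([ 0.02080844, -0.00501477, -0.02988785]), 'gripper_force': 0.0, 'gripper_width': 91.47701108455507}
```

View pics/top0.png

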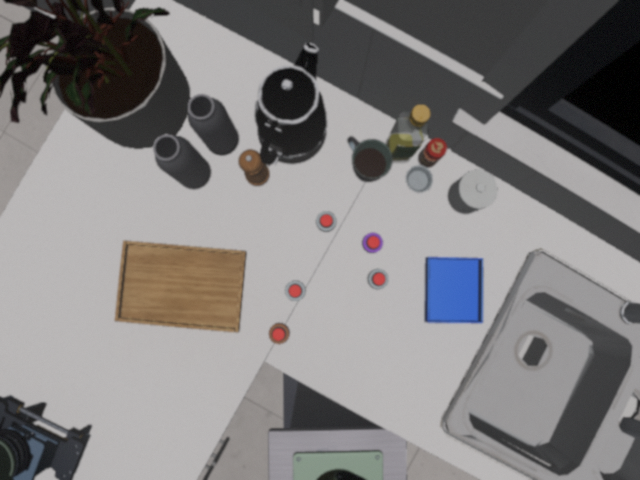

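View pics/side0.png

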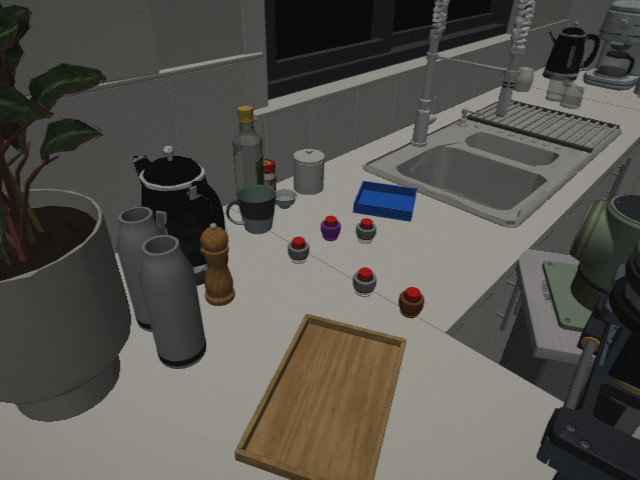

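The top view shows the grey stoppers at (326,221), (295,291) and (378,279). The purple decoy is at (372,242), the brown one at (279,333), the tray around (181,286) and the box around (454,290). The side view agrees: grey at (298,249), (365,281) and (366,230).

```bash
cat > h.py <<'E'
from workcell import env
import cv2, numpy as np
F=np.diag([1.,-1,-1])
def ray(n,uv):
    m=env.camera_model(n);K=np.array([[m['fx'],0,m['cx']],[0,m['fy'],m['cy']],[0,0,1]])
    p=cv2.undistortPoints(np.array([[uv]],float),K,m['D'])[0,0]
    T=m['camera_from_world'];R=T[:3,:3]
    return -R.T@T[:3,3], R.T@F@np.array([p[0],p[1],1.])
def onz(n,uv,z):
    o,d=ray(n,uv);return o+d*(z-o[2])/d[2]
def tri(a,b):
    o1,d1=ray("top",a);o2,d2=ray("side",b)
    s=np.linalg.lstsq(np.c_[d1,-d2],o2-o1,rcond=None)[0]
    P,Q=o1+d1*s[0],o2+d2*s[1];return (P+Q)/2,np.linalg.norm(P-Q)
def reds(img):
    h=cv2.cvtColor(img,cv2.COLOR_RGB2HSV)
    m=(((h[...,0]<5)|(h[...,0]>175))&(h[...,1]>190)&(h[...,2]>110)).astype(np.uint8)
    n,_,s,c=cv2.connectedComponentsWithStats(m)
    return [(c[i].round(1),s[i,4],s[i,:4]) for i in range(1,n) if s[i,4]>20]
E
python3 - <<'E'
from h import *
t=cv2.imread("pics/top0.png")[:,:,::-1].copy();s=cv2.imread("pics/side0.png")[:,:,::-1].copy()
for n,i in(("top",t),("side",s)):
    for c,a,b in reds(i):
        print(n,c,a,b,onz(n,c,52 if n=="top" else 48).round(1))
h=cv2.cvtColor(t,cv2.COLOR_RGB2HSV)
m=((h[...,0]>105)&(h[...,0]<125)&(h[...,1]>150)).astype(np.uint8)
c=max(cv2.findContours(m,0,2)[0],key=cv2.contourArea);bx=cv2.boxPoints(cv2.minAreaRect(c))
print("box",[(p.round(1),onz("top",p,30).round(1)) for p in bx])
print("tray",[onz("top",p,22).round(1) for p in((124,241),(246,250),(239,331),(116,321))])
for nm,p,z in(("mug",(372,157),90),("mill",(249,158),165),("bowl",(419,179),33)):print(nm,onz("top",p,z).round(1))
big=cv2.resize(t[190:360,240:410],(680,680))[:,:,::-1]
E
```

```text
side [330.6 218.6] 47 [326 216  10   6] [580.4 -86.4  48. ]
side [366.5 221.3] 48 [362 219  10   6] [497.7 -96.9  48. ]
side [298.1 240. ] 60 [293 237  11   7] [630.1  18.7  48. ]
side [365.2 271.6] 81 [359 268  13   8] [473.1  90.5  48. ]
side [412.6 291.6] 97 [406 287  14  10] [378.3 127.3  48. ]
box [(array([427., 259.], dtype=float32), array([ 538.5, -207.8,   30. ])), (array([478., 259.], dtype=float32), array([ 537.1, -327.2,   30. ])), (array([478., 321.], dtype=float32), array([ 395.3, -323.1,   30. ])), (array([427., 321.], dtype=float32), array([ 398. , -204.6,   30. ]))]
tray [array([586.5, 486.5,  22. ]), array([563.5, 204.2,  22. ]), array([380.8, 220.2,  22. ]), array([403.8, 502.6,  22. ])]
mug [760.2 -78.9  90. ]
mill [740.3 178.7 165. ]
bowl [ 723.  -193.8   33. ]
```

```bash
sed -i 's/>190)/>140)/; s/2\]>110/2]>90/' h.py; python3 - <<'E'
from h import *
t=cv2.imread("pics/top0.png")[:,:,::-1].copy();s=cv2.imread("pics/side0.png")[:,:,::-1].copy()
for n,i in(("top",t),("side",s)):
    for c,a,b in reds(i):
        print(n,c,a,b,onz(n,c,52 if n=="top" else 48).round(1))
S=[(298.1,240),(366.5,221.3),(365.2,271.6)]
for p,q in zip([(326,220.7),(378.3,278.7),(295.3,291)],S): print(tri(p,q))
E
```

```text
top [435.7 148.2] 155 [426 139  20  19] [ 790.8 -230.7   52. ]
top [325.9 220.1] 93 [321 215  11  11] [626.7  22.4  52. ]
top [372.9 241.9] 98 [368 237  11  11] [577.1 -81.7  52. ]
top [378.5 278.6] 90 [374 274  10  11] [495.4 -92.8  52. ]
top [294.6 290.6] 90 [290 286  11  11] [471.2  93.   52. ]
top [278.  334.2] 112 [273 329  11  12] [376.2 130.   52. ]
side [269.6 163.2] 30 [264 160  10   7] [ 811.8 -335.6   48. ]
side [330.6 218.5] 53 [326 216  10   6] [580.5 -86.9  48. ]
side [366.3 221.3] 55 [361 219  11   6] [498.1 -96.8  48. ]
side [297.9 240. ] 70 [292 237  12   7] [630.5  18.8  48. ]
side [365.1 271.5] 90 [359 268  13   8] [473.4  90.2  48. ]
side [412.6 291.5] 107 [406 287  14  10] [378.3 127.1  48. ]
(array([627.22949441,  22.49399301,  50.7402257 ]), np.float64(3.503508113039184))
(array([496.21323072, -92.34397126,  50.90557849]), np.float64(2.0392836096030704))
(array([471.60709171,  91.68004826,  49.07864857]), np.float64(2.8225465675886845))
```

```bash
python3 -m jog '{"jaw":[0,0,0,0,0,0,0,0],"slide":[[0,0,1],[0,0,1],[0,0,1],[0,0,0],[-0.54,-0.97,0],[-0.54,-0.97,0],[-0.54,-0.97,0],[-0.54,-0.97,0]],"spin":[-1,-1,-0.95,0,0,0,0,0]}' 20
python3 -m jog '{"jaw":[0,0,0,0,0,0,0,0,0,0],"slide":[[-0.54,-0.97,0],[-0.54,-0.97,0],[-0.54,-0.97,0],[-0.54,-0.97,0],[-0.54,-0.97,0],[-0.54,-0.97,0],[-0.54,-0.97,0],[-0.54,-0.97,0],[-0.54,-0.97,0],[-0.54,-0.97,0]],"spin":[0,0,0,0,0,0,0,0,0,0]}'
python3 -m jog '{"jaw":[0,0,0,0],"slide":[[-0.5,-0.92,0],[0,0,0],[0,0,0],[0,0,0]],"spin":[0,0,0,0]}'
```

```text
time_s: 0.9
ee_pos: [295.9, 410.2, 125.4]
ee_rot: [179.9, 0.1, 179.8]
force: [-0.0, 0.1, 0.7]
gripper_width: 30.3
gripper_force: 0.0
time_s: 1.9
ee_pos: [458.4, 118.5, 125.6]
ee_rot: [180.0, 0.1, 179.8]
force: [-0.5, 0.8, -0.3]
gripper_width: 0.7
gripper_force: 0.0
time_s: 2.3
ee_pos: [471.8, 92.6, 124.5]
ee_rot: [180.0, 0.0, 180.0]
force: [-0.2, 0.6, 0.3]
gripper_width: 0.3
gripper_force: 0.0
```

```bash
python3 -m jog '{"jaw":[0,0,0,0,0,0],"slide":[[0,0,0.8],[0,0,0.8],[0,0,0.6],[0,0,0.05],[0,0,0],[0,0,0]],"spin":[0,0,0,0,0,0]}'
python3 -m jog '{"jaw":[0,0,0,0,0,0],"slide":[[0,0,0.04],[0,0,0.03],[0,0,0.03],[0,0,0],[0,0,0],[0,0,0]],"spin":[0,0,0,0,0,0]}'
python3 -m jog '{"jaw":[0,0,0,0],"slide":[[0,0,0.033],[0,0,0.033],[0,0,0],[0,0,0]],"spin":[0,0,0,0]}'
```

```text
time_s: 2.9
ee_pos: [472.7, 92.6, 57.5]
ee_rot: [180.0, 0.1, -180.0]
force: [0.1, 0.3, 0.3]
gripper_width: 0.5
gripper_force: 0.0
time_s: 3.5
ee_pos: [472.0, 91.9, 53.5]
ee_rot: [180.0, 0.0, 180.0]
force: [-0.2, 0.4, -0.4]
gripper_width: 0.6
gripper_force: 0.0
time_s: 3.9
ee_pos: [472.1, 92.0, 51.5]
ee_rot: [180.0, 0.0, -180.0]
force: [0.3, -0.0, 1.2]
gripper_width: 0.6
gripper_force: 0.6
```

```bash
python3 -m jog '{"jaw":[0,0,0,0],"slide":[[0,0,0.033],[0,0,0.033],[0,0,0],[0,0,0]],"spin":[0,0,0,0]}'
python3 -m jog '{"jaw":[0,0,0,0],"slide":[[0,0,0.033],[0,0,0.033],[0,0,0],[0,0,0]],"spin":[0,0,0,0]}'
```

```text
time_s: 4.3
ee_pos: [472.1, 92.0, 49.7]
ee_rot: [180.0, 0.0, -180.0]
force: [-1.3, 0.8, 3.9]
gripper_width: 0.2
gripper_force: 2.3
time_s: 4.7
ee_pos: [472.2, 92.0, 48.0]
ee_rot: [180.0, 0.0, -180.0]
force: [-1.4, -0.8, 8.2]
gripper_width: 0.3
gripper_force: 3.8
```

```bash
python3 -m jog '{"jaw":[0,0,0,0,0,0],"slide":[[0,0,0.033],[0,0,0.02],[0,0,0],[0,0,0],[0,0,0],[0,0,0]],"spin":[0,0,0,0,0,0]}'
```

```text
time_s: 5.3
ee_pos: [472.2, 92.0, 46.7]
ee_rot: [180.0, 0.0, -180.0]
force: [-1.8, -0.7, 9.5]
gripper_width: 0.4
gripper_force: 5.0
```

The spring rate is about 1.8 N/mm and the button is held about 5.3 mm in, so this one is strong and goes in the tray.

```bash
python3 -m jog '{"jaw":[0,80,80,80,80,80,80,80,80,80],"slide":[[0,0,-0.5],[0,0,-0.4],[0,0,0],[0,0,0],[0,0,0],[0,0,0],[0,0,0],[0,0,0],[0,0,0],[0,0,0]],"spin":[0,0,0,0,0,0,0,0,0,0]}'
python3 -m jog '{"jaw":[80,80,80,80,80,80],"slide":[[0,0,0],[0,0,0],[0,0,0.8],[0,0,0.8],[0,0,0.5],[0,0,0]],"spin":[0,0,0,0,0,0]}'
python3 -m jog '{"jaw":[40,40,40,40,40,40,40,40],"slide":[[0,0,0],[0,0,0],[0,0,0],[0,0,0],[0,0,0],[0,0,0],[0,0,0],[0,0,0]],"spin":[0,0,0,0,0,0,0,0]}' 15
```

```text
time_s: 6.3
ee_pos: [472.0, 92.0, 72.9]
ee_rot: [180.0, 0.0, -180.0]
force: [0.1, 0.4, -0.3]
gripper_width: 69.6
gripper_force: 0.0
time_s: 6.9
ee_pos: [470.4, 91.7, 8.3]
ee_rot: [-180.0, -0.3, -180.0]
force: [-0.7, 0.2, -0.0]
gripper_width: 80.0
gripper_force: 0.0
time_s: 7.7
ee_pos: [472.4, 92.1, 10.4]
ee_rot: [180.0, 0.1, -180.0]
force: [-0.7, -0.5, 6.8]
gripper_width: 44.9
gripper_force: 15.0
```

```bash
python3 -m jog '{"jaw":[40,40,40,40,40,40,40,40,40,40],"slide":[[0,0,-0.5],[0,0,-0.7],[0,0,-0.8],[0.1,0.7,0],[0.1,0.9,0],[0.1,0.9,0],[0.1,0.9,0],[0.1,0.9,0],[0.1,0.9,0],[0.1,0.9,0]],"spin":[0,0,0,0,0,0,0,0,0,0]}'
python3 -m jog '{"jaw":[40,40,40,40],"slide":[[0.03,0.83,0],[0,0,0],[0,0,0],[0,0,0]],"spin":[0,0,0,0]}'
```

```text
time_s: 8.7
ee_pos: [450.4, 275.8, 69.4]
ee_rot: [-180.0, -0.0, -180.0]
force: [0.8, 0.1, -0.4]
gripper_width: 45.2
gripper_force: 15.0
time_s: 9.1
ee_pos: [449.7, 298.8, 69.5]
ee_rot: [-179.9, -0.1, 180.0]
force: [-0.1, 0.7, -1.2]
gripper_width: 45.6
gripper_force: 15.0
```

```bash
python3 -m jog '{"jaw":[40,40,40,40,40,40],"slide":[[0,0,0.7],[0,0,0.6],[0,0,0.3],[0,0,0.08],[0,0,0],[0,0,0]],"spin":[0,0,0,0,0,0]}'
python3 -m jog '{"jaw":[40,40,40],"slide":[[0,0,0.03],[0,0,0],[0,0,0]],"spin":[0,0,0]}'
```

```text
time_s: 9.7
ee_pos: [450.7, 300.0, 20.3]
ee_rot: [180.0, 0.1, 180.0]
force: [-0.4, 0.2, -1.3]
gripper_width: 45.3
gripper_force: 15.0
time_s: 10.0
ee_pos: [450.2, 300.0, 19.0]
ee_rot: [180.0, 0.0, -180.0]
force: [0.3, 0.0, -1.4]
gripper_width: 45.2
gripper_force: 15.0
```

```bash
python3 -m jog '{"jaw":[40,40,40],"slide":[[0,0,0.045],[0,0,0],[0,0,0]],"spin":[0,0,0]}'
python3 -m jog '{"jaw":[75,75,75,75,75,75],"slide":[[0,0,0],[0,0,0],[0,0,0],[0,0,0],[0,0,0],[0,0,0]],"spin":[0,0,0,0,0,0]}'
python3 -m jog '{"jaw":[75,75,75,75],"slide":[[0,0,-0.6],[0,0,-0.9],[0,0,-0.9],[0,0,0]],"spin":[0,0,0,0]}'
python3 - <<'E'
from h import *
t=env.grab_frame("top");cv2.imwrite("pics/t1.png",t[:,:,::-1])
s=env.grab_frame("side")
for n,i in(("top",t),("side",s)):
    for c,a,b in reds(i): print(n,c,a,b,onz(n,c,52 if n=="top" else 48).round(1))
cv2.imwrite("pics/s1.png",cv2.resize(s[180:480,200:480],(700,750))[:600,:,::-1])
E
```

```text
time_s: 10.3
ee_pos: [450.2, 300.0, 17.5]
ee_rot: [180.0, 0.0, -180.0]
force: [-0.7, 0.1, 1.5]
gripper_width: 45.0
gripper_force: 15.0
time_s: 10.9
ee_pos: [450.1, 299.9, 17.3]
ee_rot: [180.0, -0.0, -180.0]
force: [-0.2, -0.0, -0.1]
gripper_width: 75.2
gripper_force: 0.0
time_s: 11.3
ee_pos: [452.3, 301.3, 92.7]
ee_rot: [179.8, 0.4, -180.0]
force: [0.2, 0.3, -0.2]
gripper_width: 75.0
gripper_force: 0.0
top [435.7 148.1] 163 [427 139  19  19] [ 791.  -230.7   52. ]
top [325.8 220.2] 91 [321 215  11  11] [626.5  22.6  52. ]
top [372.9 241.9] 98 [368 237  11  11] [577.1 -81.7  52. ]
top [378.5 278.6] 90 [374 274  10  11] [495.4 -92.8  52. ]
top [278.1 334.2] 113 [273 329  12  12] [376.2 129.8  52. ]
side [269.4 163.4] 36 [263 160  12   7] [ 811.9 -334.2   48. ]
side [330.6 218.6] 55 [326 216  11   6] [580.4 -86.4  48. ]
side [297.9 240.1] 71 [292 237  12   7] [630.4  19.2  48. ]
side [412.6 291.6] 110 [406 287  14  10] [378.3 127.3  48. ]
```

View pics/s1.png

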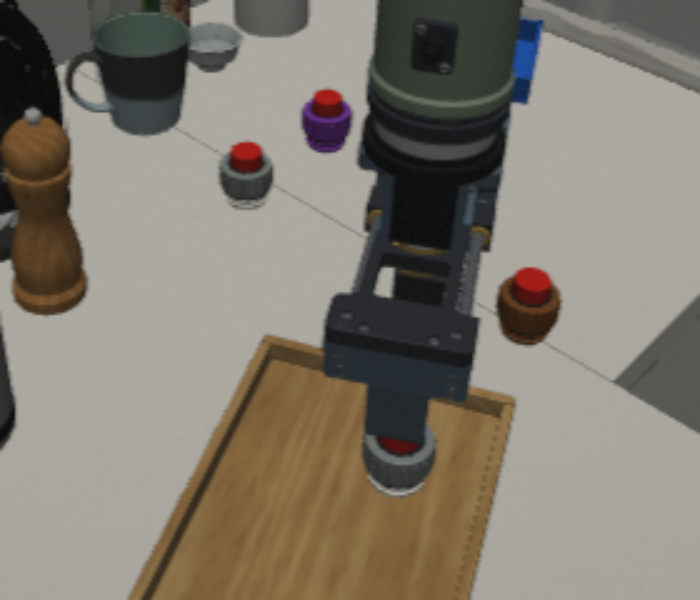

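The crop shows the first stopper upright and released on the tray floor, at about (400,455). The others are undisturbed. Next is the one at (627,22).

```bash
python3 -m jog '{"jaw":[0,0,0,0,0,0,0,0,0,0],"slide":[[-0.59,-0.93,0],[-0.59,-0.93,0],[-0.59,-0.93,0],[-0.59,-0.93,0],[-0.59,-0.93,0],[-0.59,-0.93,0],[-0.59,-0.93,0],[-0.59,-0.93,0],[-0.59,-0.93,0],[-0.59,-0.93,0]],"spin":[0,0,0,0,0,0,0,0,0,0]}' 20
python3 -m jog '{"jaw":[0,0,0,0,0],"slide":[[0,0,0.6],[0,0,0.5],[0,0,0],[0,0,0],[0,0,0]],"spin":[0,0,0,0,0]}'
```

```text
time_s: 12.4
ee_pos: [626.6, 19.6, 87.2]
ee_rot: [180.0, -0.2, 180.0]
force: [0.6, 0.3, -0.1]
gripper_width: 1.0
gripper_force: 0.0
time_s: 12.9
ee_pos: [627.1, 21.2, 56.4]
ee_rot: [180.0, -0.0, -180.0]
force: [-0.6, 0.0, -0.2]
gripper_width: 0.5
gripper_force: 0.0
```

```bash
python3 -m jog '{"jaw":[0,0,0,0,0],"slide":[[0,0,0.05],[0,0,0.05],[0,0,0.03],[0,0,0],[0,0,0]],"spin":[0,0,0,0,0]}'
python3 -m jog '{"jaw":[0,0,0,0],"slide":[[0,0,0.033],[0,0,0.033],[0,0,0],[0,0,0]],"spin":[0,0,0,0]}'
```

```text
time_s: 13.4
ee_pos: [627.1, 20.9, 52.4]
ee_rot: [180.0, 0.0, -180.0]
force: [0.1, -0.1, 0.8]
gripper_width: 0.4
gripper_force: 0.0
time_s: 13.8
ee_pos: [627.2, 20.9, 50.7]
ee_rot: [180.0, 0.0, -180.0]
force: [-0.5, 0.1, 3.0]
gripper_width: 0.6
gripper_force: 1.4
```

```bash
python3 -m jog '{"jaw":[0,0,0,0],"slide":[[0,0,0.035],[0,0,0.035],[0,0,0],[0,0,0]],"spin":[0,0,0,0]}'
python3 -m jog '{"jaw":[0,0,0,0,0,0],"slide":[[0,0,0.035],[0,0,0.05],[0,0,0],[0,0,0],[0,0,0],[0,0,0]],"spin":[0,0,0,0,0,0]}'
```

```text
time_s: 14.2
ee_pos: [627.3, 20.9, 48.9]
ee_rot: [180.0, 0.0, -180.0]
force: [-1.9, 0.4, 6.2]
gripper_width: 0.2
gripper_force: 3.1
time_s: 14.8
ee_pos: [627.3, 20.9, 47.0]
ee_rot: [180.0, 0.1, -180.0]
force: [-3.5, 0.5, 9.5]
gripper_width: 0.5
gripper_force: 4.7
```

This one is strong too, at about 1.8 N/mm.

```bash
python3 -m jog '{"jaw":[0,80,80,80,80,80,80,80,80,80],"slide":[[0,0,-0.5],[0,0,-0.4],[0,0,0],[0,0,0],[0,0,0],[0,0,0],[0,0,0],[0,0,0],[0,0,0],[0,0,0]],"spin":[0,0,0,0,0,0,0,0,0,0]}'
python3 -m jog '{"jaw":[80,80,80,80,80,80],"slide":[[0,0,0],[0,0,0],[0,0,0.8],[0,0,0.8],[0,0,0.5],[0,0,0]],"spin":[0,0,0,0,0,0]}'
python3 -m jog '{"jaw":[40,40,40,40,40,40,40,40],"slide":[[0,0,0],[0,0,0],[0,0,0],[0,0,0],[0,0,0],[0,0,0],[0,0,0],[0,0,0]],"spin":[0,0,0,0,0,0,0,0]}' 15
```

```text
time_s: 15.8
ee_pos: [627.1, 20.9, 72.7]
ee_rot: [180.0, -0.0, -180.0]
force: [-0.4, -0.0, -0.3]
gripper_width: 69.7
gripper_force: 0.0
time_s: 16.4
ee_pos: [625.3, 20.9, 7.5]
ee_rot: [180.0, -0.3, -180.0]
force: [0.1, -0.6, -0.2]
gripper_width: 80.0
gripper_force: 0.0
time_s: 17.2
ee_pos: [627.5, 21.0, 10.4]
ee_rot: [180.0, 0.1, -180.0]
force: [-0.8, 0.3, 4.3]
gripper_width: 45.4
gripper_force: 15.0
```

```bash
python3 -m jog '{"jaw":[40,40,40,40,40,40,40,40,40,40],"slide":[[0,0,-0.5],[0,0,-0.7],[0,0,-0.8],[0.26,0.7,0],[0.26,0.9,0],[0.26,0.9,0],[0.26,0.9,0],[0.26,0.9,0],[0.26,0.9,0],[0.26,0.9,0]],"spin":[0,0,0,0,0,0,0,0,0,0]}'
python3 -m jog '{"jaw":[40,40,40,40,40,40,40,40,40,40],"slide":[[0.26,0.9,0],[0.26,0.9,0],[0.26,0.9,0],[0.26,0.9,0],[0.26,0.9,0],[0.28,1,0],[0,0,0],[0,0,0],[0,0,0.8],[0,0,0.8]],"spin":[0,0,0,0,0,0,0,0,0,0]}'
python3 -m jog '{"jaw":[40,40,40],"slide":[[0,0,0.08],[0,0,0],[0,0,0]],"spin":[0,0,0]}'
```

```text
time_s: 18.2
ee_pos: [571.6, 204.7, 69.0]
ee_rot: [-180.0, -0.1, -180.0]
force: [0.1, -0.8, -0.9]
gripper_width: 45.4
gripper_force: 15.0
time_s: 19.2
ee_pos: [525.8, 367.9, 21.7]
ee_rot: [180.0, 0.1, 180.0]
force: [1.3, -0.3, -0.7]
gripper_width: 45.2
gripper_force: 15.0
time_s: 19.5
ee_pos: [525.5, 368.4, 20.1]
ee_rot: [180.0, 0.0, 180.0]
force: [0.1, 0.1, -1.1]
gripper_width: 45.1
gripper_force: 15.0
```

```bash
python3 -m jog '{"jaw":[40,40,40],"slide":[[0,0,0.09],[0,0,0],[0,0,0]],"spin":[0,0,0]}'
python3 -m jog '{"jaw":[75,75,75,75,75,75],"slide":[[0,0,0],[0,0,0],[0,0,0],[0,0,0],[0,0,0],[0,0,0]],"spin":[0,0,0,0,0,0]}'
python3 -m jog '{"jaw":[75,75,75,75],"slide":[[0,0,-0.6],[0,0,-0.9],[0,0,-0.9],[0,0,0]],"spin":[0,0,0,0]}'
python3 - <<'E'
from h import *
t=env.grab_frame("top")
s=env.grab_frame("side")
for n,i in(("top",t),):
    for c,a,b in reds(i): print(n,c,a,b,onz(n,c,52 if n=="top" else 48).round(1))
cv2.imwrite("pics/s2.png",cv2.resize(s[180:480,200:480],(700,750))[:600,:,::-1])
E
```

```text
time_s: 19.8
ee_pos: [525.3, 368.9, 17.1]
ee_rot: [180.0, 0.0, -180.0]
force: [0.7, -1.1, 0.0]
gripper_width: 45.3
gripper_force: 15.0
time_s: 20.4
ee_pos: [525.1, 368.9, 16.6]
ee_rot: [180.0, 0.0, -180.0]
force: [-0.3, -0.5, 0.3]
gripper_width: 74.8
gripper_force: 0.0
time_s: 20.8
ee_pos: [527.3, 370.4, 92.8]
ee_rot: [179.7, 0.4, -180.0]
force: [-0.1, 0.6, -0.0]
gripper_width: 74.9
gripper_force: 0.0
top [435.6 148.2] 164 [426 139  20  19] [ 790.8 -230.4   52. ]
top [372.9 242. ] 96 [368 237  11  11] [576.8 -81.7  52. ]
top [378.5 278.6] 90 [374 274  10  11] [495.4 -92.8  52. ]
top [200.4 301.2] 105 [195 296  12  12] [449.6 300.6  52. ]
top [278.  334.1] 111 [273 329  12  12] [376.4 130.   52. ]
```

View pics/s2.png

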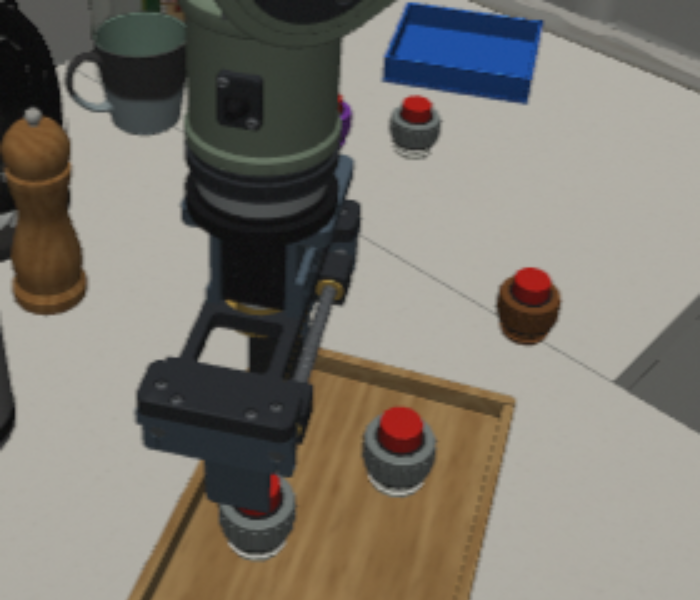

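The crop shows both strong stoppers upright in the tray, at about (257,515) and (400,450). Now the last one.

```bash
python3 -m jog '{"jaw":[0,0,0,0,0,0,0,0],"slide":[[0.06,-0.965,0],[0.06,-0.965,0],[0.06,-0.965,0],[0.06,-0.965,0],[0.06,-0.965,0],[0.06,-0.965,0],[0.06,-0.965,0],[0.06,-0.965,0]],"spin":[0,0,0,0,0,0,0,0]}' 20
python3 -m jog '{"jaw":[0,0,0,0,0,0,0,0,0,0],"slide":[[0.06,-0.965,0],[0.06,-0.965,0],[0.06,-0.965,0],[0.06,-0.965,0],[0.06,-0.965,0],[0.06,-0.965,0],[0.06,-0.965,0],[0.06,-0.965,0],[0,0,0],[0,0,0]],"spin":[0,0,0,0,0,0,0,0,0,0]}'
python3 -m jog '{"jaw":[0,0,0,0,0],"slide":[[0,0,0.6],[0,0,0.4],[0,0,0],[0,0,0],[0,0,0]],"spin":[0,0,0,0,0]}'
```

```text
time_s: 21.7
ee_pos: [509.4, 135.9, 87.1]
ee_rot: [-180.0, -0.2, -180.0]
force: [0.4, -0.3, -0.2]
gripper_width: 13.9
gripper_force: 0.0
time_s: 22.7
ee_pos: [495.3, -94.3, 87.4]
ee_rot: [179.9, -0.1, 179.9]
force: [0.1, 0.1, -0.4]
gripper_width: 0.3
gripper_force: 0.0
time_s: 23.2
ee_pos: [496.8, -94.0, 59.0]
ee_rot: [-180.0, 0.0, -180.0]
force: [0.7, -0.6, -0.3]
gripper_width: 0.3
gripper_force: 0.0
```

```bash
python3 -m jog '{"jaw":[0,0,0,0,0],"slide":[[0,0,0.1],[0,0,0.06],[0,0,0.05],[0,0,0],[0,0,0]],"spin":[0,0,0,0,0]}'
python3 -m jog '{"jaw":[0,0,0,0],"slide":[[0,0,0.033],[0,0,0.033],[0,0,0],[0,0,0]],"spin":[0,0,0,0]}'
```

```text
time_s: 23.7
ee_pos: [496.3, -94.3, 52.3]
ee_rot: [180.0, -0.0, -180.0]
force: [0.2, 0.6, 0.5]
gripper_width: 0.6
gripper_force: 0.0
time_s: 24.1
ee_pos: [496.5, -94.4, 50.5]
ee_rot: [-180.0, 0.0, -180.0]
force: [-0.3, 0.2, 0.8]
gripper_width: 0.3
gripper_force: 0.6
```

```bash
python3 -m jog '{"jaw":[0,0,0,0],"slide":[[0,0,0.033],[0,0,0.033],[0,0,0],[0,0,0]],"spin":[0,0,0,0]}'
python3 -m jog '{"jaw":[0,0,0,0,0,0],"slide":[[0,0,0.035],[0,0,0.035],[0,0,0],[0,0,0],[0,0,0],[0,0,0]],"spin":[0,0,0,0,0,0]}'
```

```text
time_s: 24.5
ee_pos: [496.5, -94.4, 48.5]
ee_rot: [-180.0, 0.0, -180.0]
force: [-0.4, 0.3, 2.4]
gripper_width: 0.8
gripper_force: 1.2
time_s: 25.1
ee_pos: [496.4, -94.4, 46.3]
ee_rot: [-180.0, 0.0, -180.0]
force: [-0.0, 0.1, 4.4]
gripper_width: 0.2
gripper_force: 1.9
```

This one is tired: about 4.4 N at roughly 5.8 mm. It goes in the blue box.

```bash
python3 -m jog '{"jaw":[0,80,80,80,80,80,80,80,80,80],"slide":[[0,0,-0.5],[0,0,-0.4],[0,0,0],[0,0,0],[0,0,0],[0,0,0],[0,0,0],[0,0,0],[0,0,0],[0,0,0]],"spin":[0,0,0,0,0,0,0,0,0,0]}'
python3 -m jog '{"jaw":[80,80,80,80,80,80],"slide":[[0,0,0],[0,0,0],[0,0,0.8],[0,0,0.8],[0,0,0.5],[0,0,0]],"spin":[0,0,0,0,0,0]}'
python3 -m jog '{"jaw":[40,40,40,40,40,40,40,40],"slide":[[0,0,0],[0,0,0],[0,0,0],[0,0,0],[0,0,0],[0,0,0],[0,0,0],[0,0,0]],"spin":[0,0,0,0,0,0,0,0]}' 15
```

```text
time_s: 26.1
ee_pos: [496.3, -94.3, 73.2]
ee_rot: [180.0, 0.0, -180.0]
force: [0.5, -0.7, 0.2]
gripper_width: 69.5
gripper_force: 0.0
time_s: 26.7
ee_pos: [494.7, -94.0, 8.5]
ee_rot: [179.9, -0.3, -180.0]
force: [-0.4, 0.6, -0.3]
gripper_width: 80.2
gripper_force: 0.0
time_s: 27.5
ee_pos: [496.7, -94.4, 10.8]
ee_rot: [-180.0, 0.1, -180.0]
force: [-0.3, -0.4, 5.0]
gripper_width: 45.2
gripper_force: 15.0
```

```bash
python3 -m jog '{"jaw":[40,40,40,40,40,40,40,40,40,40],"slide":[[0,0,-0.5],[0,0,-0.8],[0,0,-0.8],[0.14,-0.8,0],[0.14,-0.83,0],[0.14,-0.83,0],[0.14,-0.83,0],[0.14,-0.83,0],[0.14,-0.83,0],[0.14,-0.83,0]],"spin":[0,0,0,0,0,0,0,0,0,0]}'
python3 -m jog '{"jaw":[40,40,40,40,40,40,40],"slide":[[0,0,0],[0,0,0],[0,0,0.8],[0,0,0.8],[0,0,0.2],[0,0,0],[0,0,0]],"spin":[0,0,0,0,0,0,0]}'
```

```text
time_s: 28.5
ee_pos: [466.3, -268.5, 72.7]
ee_rot: [180.0, -0.1, -180.0]
force: [0.0, 0.1, -1.8]
gripper_width: 45.0
gripper_force: 15.0
time_s: 29.2
ee_pos: [467.6, -267.5, 20.0]
ee_rot: [-180.0, 0.1, -180.0]
force: [-0.3, 0.8, -0.7]
gripper_width: 45.7
gripper_force: 15.0
```

```bash
python3 -m jog '{"jaw":[40,40,40,40,40],"slide":[[0,0,0.1],[0,0,0.04],[0,0,0.03],[0,0,0],[0,0,0]],"spin":[0,0,0,0,0]}'
python3 -m jog '{"jaw":[65,65,65,65,65,65],"slide":[[0,0,0],[0,0,0],[0,0,0],[0,0,0],[0,0,0],[0,0,0]],"spin":[0,0,0,0,0,0]}'
python3 -m jog '{"jaw":[65,65,65,65,65,65,65,65,65],"slide":[[0,0,-0.6],[0,0,-0.9],[0,0,-0.9],[0,0,-0.9],[0.8,0.9,0],[0.8,0.9,0],[0.8,0.9,0],[0,0.9,0],[0,0,0]],"spin":[0,0,0,0,0,0,0,0,0]}'
python3 - <<'E'
from h import *
t=env.grab_frame("top")
s=env.grab_frame("side")
for n,i in(("top",t),):
    for c,a,b in reds(i): print(n,c,a,b,onz(n,c,52 if n=="top" else 48).round(1))
cv2.imwrite("pics/s3.png",s[:,:,::-1])
cv2.imwrite("pics/t3.png",t[:,:,::-1])
E
```

```text
time_s: 29.7
ee_pos: [467.2, -267.8, 14.8]
ee_rot: [-180.0, 0.0, -180.0]
force: [-1.6, 0.8, 5.4]
gripper_width: 45.3
gripper_force: 15.0
time_s: 30.3
ee_pos: [466.9, -267.7, 14.1]
ee_rot: [180.0, -0.0, -180.0]
force: [-0.2, 0.2, 0.4]
gripper_width: 65.1
gripper_force: 0.0
time_s: 31.2
ee_pos: [393.6, -157.5, 113.2]
ee_rot: [179.9, -0.0, -179.9]
force: [0.8, 0.2, -0.3]
gripper_width: 65.0
gripper_force: 0.0
top [435.6 148.2] 162 [426 139  20  19] [ 790.8 -230.4   52. ]
top [372.9 242. ] 96 [368 237  11  11] [576.8 -81.7  52. ]
top [169.9 266.9] 103 [164 262  12  11] [525.5 369.2  52. ]
top [455.8 290.7] 99 [451 285  11  12] [ 465.9 -266.4   52. ]
top [200.4 301.2] 104 [195 296  12  11] [449.6 300.6  52. ]
top [278.  334.2] 112 [273 329  11  12] [376.2 130.   52. ]
```

View pics/s3.png

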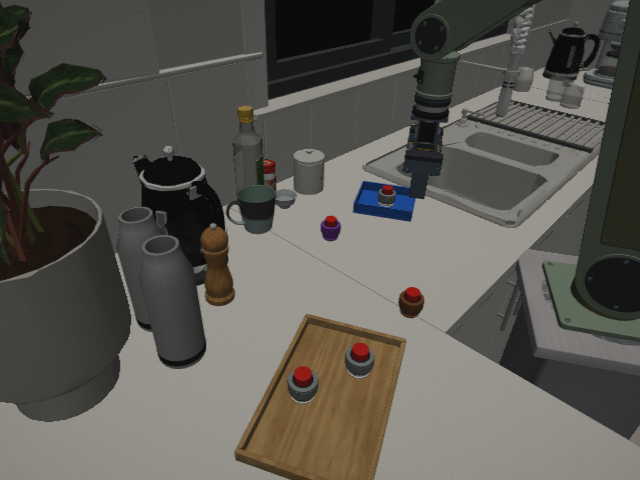

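View pics/t3.png

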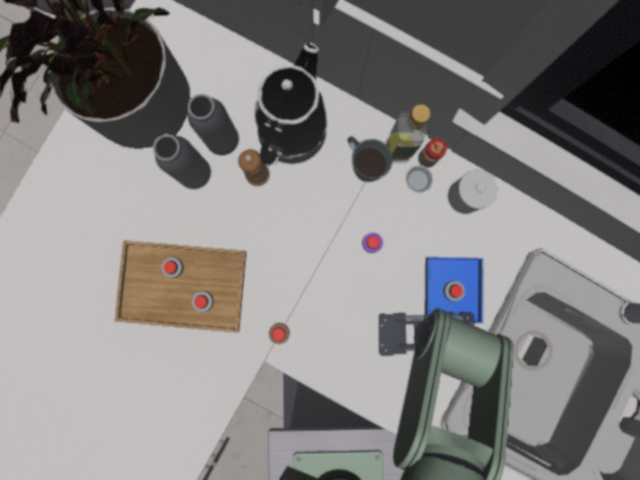

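Both views show two stoppers upright in the tray, at top-view pixels (170,267) and (200,301), and one upright in the blue box at (456,291). The mug, mill and bowl have not moved, and the gripper is clear.

```bash
python3 -c "
from workcell import env
print(env.job_done())"
```

```text
the job is handed in; nothing more can be done
None
```

All three stoppers are sorted and the job is handed in at about 31 s of the 72 s: two strong ones upright in the bamboo tray, one tired one upright in the blue box, nothing else moved (no verdict came back on hand-in).

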